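Load the grain analyser's sample tray

TASK

Load the analyser's pulled-out tray, one jar at a time and in this order: the blue-lidded jar fully down in the pocket marked with one dot, then the yellow in the two-dot pocket, then the red in the three-dot pocket. Then slide the tray fully home under the hood. Keep the jars upright, and leave the black-lidded jar, the foil trays and the scoop where they are.

Things in the scene. Friction and masses are not known exactly. Their poses are not given: they have to be found in the camera images.
- jar_blue: clear square sample jar of grain with a round blue screw lid: body 60 x 60 mm, 56 mm tall, lid 46 mm across and 24 mm tall on top of it, 80 mm tall in all, about 0.2 kg; stands upright on the bench; origin at the centre of its underside, z up, x and y square to its sides
- jar_yellow: clear square sample jar of grain with a round yellow screw lid: body 60 x 60 mm, 56 mm tall, lid 46 mm across and 24 mm tall on top of it, 80 mm tall in all, about 0.2 kg; stands upright on the bench; origin at the centre of its underside, z up, x and y square to its sides
- jar_red: clear square sample jar of grain with a round red screw lid: body 60 x 60 mm, 56 mm tall, lid 46 mm across and 24 mm tall on top of it, 80 mm tall in all, about 0.2 kg; stands upright on the bench; origin at the centre of its underside, z up, x and y square to its sides
- jar_black: clear square sample jar of grain with a round black screw lid: body 60 x 60 mm, 56 mm tall, lid 46 mm across and 24 mm tall on top of it, 80 mm tall in all, about 0.2 kg; stands upright on the bench; origin at the centre of its underside, z up, x and y square to its sides; the retained reference sample, not to be loaded
- pocket1 (a point): centre of the mouth of the tray pocket marked with one white dot, level with the tray's top face (44 mm above the bench); the pocket is square, 68 x 68 mm, 30 mm deep with a closed floor (so 14 mm above the bench) and a 3 mm chamfer; x runs along the row of pockets (80 mm apart, one dot to three dots), y is the way the tray opens, z up; the dots are on the deck beside the pocket on its +y side
- pocket2 (a point): centre of the mouth of the tray pocket marked with two white dots, level with the tray's top face (44 mm above the bench); the pocket is square, 68 x 68 mm, 30 mm deep with a closed floor (so 14 mm above the bench) and a 3 mm chamfer; x runs along the row of pockets (80 mm apart, one dot to three dots), y is the way the tray opens, z up; the dots are on the deck beside the pocket on its +y side
- pocket3 (a point): centre of the mouth of the tray pocket marked with three white dots, level with the tray's top face (44 mm above the bench); the pocket is square, 68 x 68 mm, 30 mm deep with a closed floor (so 14 mm above the bench) and a 3 mm chamfer; x runs along the row of pockets (80 mm apart, one dot to three dots), y is the way the tray opens, z up; the dots are on the deck beside the pocket on its +y side
- handle (a point): middle of the top edge of the tray's orange push handle, an upright plate 80 mm long (along x), 12 mm thick (along y) and standing up to 100 mm above the bench, 104 mm from the row of pockets on its +y side; pushing it along -y shuts the tray; same axes as the pockets. With the tray shut it is 54 mm clear of the hood
- tray (a joint): how far the sliding tray is out of the analyser, in m: 0 fully home, 0.15 fully out; it slides with about 3 N of friction
- analyser: white grain analyser fixed on the bench, origin on the bench under the middle pocket when the tray is shut, z up, y the way the tray opens, x along the pocket row. A clear hood 284 mm along x, 112 mm tall, covers y = -50 to 50 mm and takes the shut tray; the 260 mm tall main body (340 mm along x) stands behind it at y below -55 mm
- foil_trays: small stack of aluminium trays, 126 x 186 mm, about 50 mm tall, on the bench; origin under its centre; bystander
- scoop: steel spoon-shaped scoop, 190 mm long, lying on the bench; bystander
Mind the look-alikes: they are no part of the job. Leave any pink look-alike of the jar_red alone. Leave any orange look-alike of the jar_yellow alone.

How it is judged:
On the way, in this order (a step that is already met when the one before it is completed fails the run):
1. the blue-lidded jar stands let go on the floor of the one-dot pocket (horizontal distance between jar_blue and pocket1 below 0.009 m and z of jar_blue in the frame of pocket1 below -0.024 m and angle between jar_blue's own z axis and vertical below 0.12 rad and contact force between the fingers and jar_blue below 0.1 N), for 0.2 s.
2. the yellow-lidded jar stands let go on the floor of the two-dot pocket, the earlier jars still in theirs (horizontal distance between jar_blue and pocket1 below 0.009 m and z of jar_blue in the frame of pocket1 below -0.024 m and angle between each of jar_blue, jar_yellow's own z axis and vertical below 0.12 rad and horizontal distance between jar_yellow and pocket2 below 0.009 m and z of jar_yellow in the frame of pocket2 below -0.024 m and contact force between the fingers and jar_yellow below 0.1 N), for 0.2 s.
3. the red-lidded jar stands let go on the floor of the three-dot pocket, the earlier jars still in theirs (horizontal distance between jar_blue and pocket1 below 0.009 m and z of jar_blue in the frame of pocket1 below -0.024 m and angle between each of jar_blue, jar_yellow, jar_red's own z axis and vertical below 0.12 rad and horizontal distance between jar_yellow and pocket2 below 0.009 m and z of jar_yellow in the frame of pocket2 below -0.024 m and horizontal distance between jar_red and pocket3 below 0.009 m and z of jar_red in the frame of pocket3 below -0.024 m and contact force between the fingers and jar_red below 0.1 N), for 0.2 s.
4. the loaded tray is pushed fully home (horizontal distance between jar_blue and pocket1 below 0.009 m and z of jar_blue in the frame of pocket1 below -0.024 m and angle between each of jar_blue, jar_yellow, jar_red's own z axis and vertical below 0.12 rad and horizontal distance between jar_yellow and pocket2 below 0.009 m and z of jar_yellow in the frame of pocket2 below -0.024 m and horizontal distance between jar_red and pocket3 below 0.009 m and z of jar_red in the frame of pocket3 below -0.024 m and value of joint tray below 0.005 m), for 0.2 s.
At the end, for the whole second after the job is handed in: The blue, yellow and red jars stand in the one-, two- and three-dot pockets (centre within 9 mm of the pocket's centre, underside at least 24 mm below the mouth, tilt under 0.12 rad), at rest, and the tray is within 5 mm of fully home (all of step 4 and linear speed of each of jar_blue, jar_yellow, jar_red below 0.02 m/s); the robot touches nothing.
It fails at once if the black-lidded jar moved more than 30 mm (distance of jar_black from where it was at the start of the episode above 0.03 m).
It fails at once if the foil trays moved more than 30 mm (distance of foil_trays from where it was at the start of the episode above 0.03 m).
It fails at once if the scoop moved more than 30 mm (distance of scoop from where it was at the start of the episode above 0.03 m).
It fails at once if a jar is tipped over (more than 0.8 rad) (angle between any of jar_blue, jar_yellow, jar_red, jar_black's own z axis and vertical above 0.8 rad).
It also fails if it takes over 72 s, if anything falls off the work surface, if the arm or the gripper's body presses on something with over 40 N, if the wrist force passes 120 N, or if a joint passes its speed limit or range.

ROBOT

A 7-joint arm with a two-finger parallel gripper is mounted at the origin on the work surface. World frame = base frame: x ahead of the robot, y to its left, z up, the work surface at z = 0. Lengths are in m, angles in rad, forces in N, time in s.
With the tool pointing down it reaches from about 0.4 to 0.85 m from the base axis. Payload 10.4 kg.
Tool frame: the origin (TCP) lies at the very end of the fingers, on their centre line; the grasp point (between the pads) lies 19 mm behind it; z points along the fingers, y is the line along which they close (so a half turn about z gives the same grasp; the last joint's range is limited). The gripper opens to 87 mm and grips with 3 to 60 N. Pads are 19 mm wide; open, the fingers measure 117 mm over their backs; the gripper's body (75 mm by 190 mm) begins 51 mm behind the grasp point.
Start: joints at [1.095, 0.332, -0.065, 1.46, 0.022, 1.35, -0.088], TCP at [0.273, -0.562, 0.223] pointing down, gripper open.
Joint ranges: [-2.6, 2.6], [-0.5, 2.12], [-1.47, 1.34], [0.16, 2.42], [-1.27, 4.41], [0.06, 2.06], [-2.6, 2.6]. Speed limits (rad/s): [2.22, 2.22, 2.79, 2.79, 3.14, 3.14, 3.14].

INTERFACE

Orientations are given as a unit quaternion [x, y, z, w].
In Python, from bench import * gives the robot as it stands.
- The arm moves only by the tool carry_out, never from a script. Its argument "deltas" is a list of rows, each an object with "hand": the finger opening in mm, from 0 to 87; "dp": the shift along the tool's x, y, z each as a share of 250 mm, from -1 to 1, a list of three; "spin": the turn about the tool's z as a share of pi rad, from -1 to 1. In form: [{"hand": hand, "dp": [dx, dy, dz], "spin": spin}, ...]. A call has 1 to 20 rows; each row is the pose to reach, as a shift and turn from the pose commanded when the call began, along the tool's axes at that moment, turning the shorter way round; what a row does not reach only later rows make up. A row lasts 1/10 s, in which the tool goes at most 50 mm and 8.59 degrees, less where a joint would pass 70% of its speed; a pose out of reach is approached as far as the arm can. A call with a number of a shift or a turn outside -1 to 1 is refused whole. A call with a gripper value outside its range is refused whole. The fingers move at their own pace and stop on an object; "force" is the grip in N (left out, the last holds). Time passes only in rows, so rows that repeat a pose let the fingers close. It gives the time, the measured TCP pose, the force, the opening and the grip force at its end, in the units of the state.
- read_state(): the state, without advancing time (a new reading comes with each control period).
- camera(name): name is "scene" or "side" or "wrist"; returns the picture (400x640x3 uint8, red, green, blue); there is no depth.
- get_calibration(name): a dict with "fx", "fy", "cx", "cy" (pixels), "R" (3x3) and "t" (3): a world point X has camera coordinates R X + t; the wrist camera has in their place "mount" (4x4, takes a point from camera to tool coordinates, whose origin is the TCP and whose axes are the flange's). Camera axes: x right, y down, z forward; pixel columns grow to the right and rows downward; lengths in m; the calibration is good to about 2 mm. A picture is of the moment at which its call begins: read the wrist's pose just before it. get_calibration takes no time and is no camera call.
- close_job(): hands the job in; it is judged then, once.
The state is a dict: "time": time; "joint_positions": joint angles; "joint_vel": joint speeds; "joint_torque": joint torques, N m; "ee_pos": TCP position; "eef_rot": TCP orientation; "ft_force": force on the tool from outside, world axes, zero at the start; "torque": the same for the moment, N m; "width": finger opening in m; "grip_force": force on a finger pad.
Only numpy, scipy, OpenCV 4.12 (cv2) and the standard library are available. Lean on these libraries where they do the work, as an engineer would, in place of code of your own. Each camera call takes 0.05 s, during which the arm holds its last target. There are 200 camera calls.

## Working session

There is one attempt and no reset: what is moved stays moved. The work goes in short steps, Python scripts to look and compute and a tool call to move; the robot and the scene stay as the last step left them, time stands still between calls to the robot, and variables do not carry over. Pictures are saved under pics/ and viewed, at most 10 in all, crops included, and the job is handed in when it is done.

Besides the shell and the picture viewer there is one more tool, called after "Emit:" as name(argument=value, ...), one argument or row to a line, values as JSON. carry_out: Moves the arm, as the interface text tells. Its arguments: {"type":"object","properties":{"deltas":{"type":"array","items":{"type":"object","properties":{"hand":{"type":"number"},"dp":{"type":"array","items":{"type":"number","minimum":-1,"maximum":1}},"spin":{"type":"number","minimum":-1,"maximum":1}}}},"force":{"type":"number"}},"required":["deltas"]}

```bash
mkdir -p pics
cat > h.py <<'E'
from bench import *
import numpy as np, cv2
from scipy.spatial.transform import Rotation as Ro
def cam(name):
    """returns fx,fy,cx,cy, R (world->cam), t"""
    c=get_calibration(name)
    if 'mount' in c:
        s=read_state(); T=np.eye(4); T[:3,:3]=Ro.from_quat(s['eef_rot']).as_matrix(); T[:3,3]=s['ee_pos']
        W=np.linalg.inv(T@np.array(c['mount'])); R,t=W[:3,:3],W[:3,3]
    else: R,t=np.array(c['R']),np.array(c['t'])
    return c['fx'],c['fy'],c['cx'],c['cy'],R,t
def ray(C,u,v,z):
    fx,fy,cx,cy,R,t=C; o=-R.T@t; d=R.T@np.array([(u-cx)/fx,(v-cy)/fy,1]); return o+d*(z-o[2])/d[2]
def proj(C,X):
    fx,fy,cx,cy,R,t=C; p=R@np.array(X)+t; return fx*p[0]/p[2]+cx,fy*p[1]/p[2]+cy
E
python3 - <<'E'
from h import *
print(read_state()['ee_pos'],read_state()['eef_rot'])
for n in('scene','side','wrist'):
    C=cam(n); im=camera(n); cv2.imwrite(f'pics/{n}0.png',im[...,::-1]); print(n,-C[4].T@C[5],C[4][2],C[:4])
a=[cv2.imread(f'pics/{n}0.png') for n in('scene','side')]
E
```

```text
[ 0.27325423 -0.56165831  0.22173699] [ 9.74478340e-01  2.24480372e-01 -1.79979142e-04 -7.03152590e-04]
scene [1.26450019 0.1982277  0.79775152] [-0.71577951 -0.10139575 -0.69092589] (470.17440907308725, 470.17440907308725, 312.03546285832493, 193.41565137950093)
side [0.24013114 0.74085956 0.61561884] [ 0.3297845  -0.72830074 -0.60068312] (389.19007213852694, 389.19007213852694, 311.8023971119487, 200.46468696948693)
wrist [ 0.34924054 -0.52600923  0.38290937] [-0.2749213  -0.13289928 -0.9522374 ] (347.39851596677204, 347.39851596677204, 314.6987823629219, 198.76621670295776)
```

View pics/scene0.png

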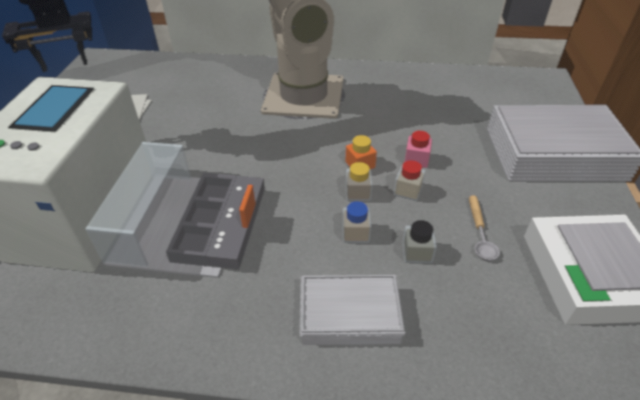

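View pics/side0.png

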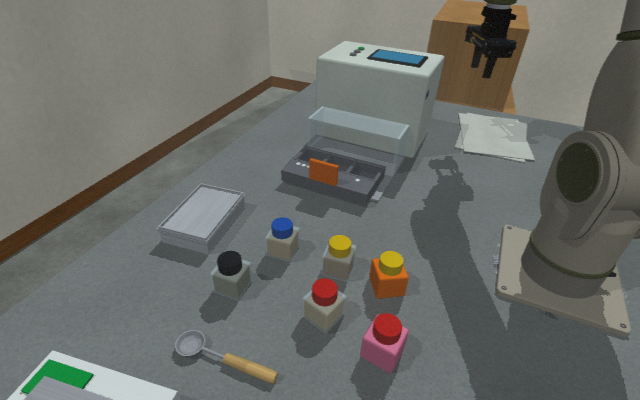

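Look-alikes, by scene pixel:
- **Yellow lids:** clear body at (360,172) is the target. The orange body at (361,145) is the look-alike.
- **Red lids:** clear body at (411,172) is the target. The pink body at (419,142) is the look-alike.
- **Single lids:** blue at (357,212) and black at (421,232).
- **Tray dots:** one at (239,188), two at about (231,212), three at about (220,241). The orange handle is at (247,206).

Next I'll measure the lids, the dots and the handle.

```bash
cat > m.py <<'E'
from h import *
H={'blue':[(100,130)],'yellow':[(21,32)],'red':[(0,5),(174,180)],'orange':[(6,20)]}
def blobs(im,name,amin=60,S=150,V=70):
    h=cv2.cvtColor(im,cv2.COLOR_RGB2HSV); m=np.zeros(im.shape[:2],np.uint8)
    for a,b in H[name]: m|=cv2.inRange(h,(a,S,V),(b,255,255))
    n,_,st,ce=cv2.connectedComponentsWithStats(m)
    return [(ce[i],st[i]) for i in range(1,n) if st[i][4]>=amin]
E
python3 - <<'E'
from m import *
for n in('scene','side'):
    im=cv2.imread(f'pics/{n}0.png')[...,::-1].copy(); C=cam(n)
    for c in H:
        for ce,s in blobs(im,c): print(n,c,ce.round(1),s[4],'z.068',ray(C,*ce,.068).round(4))
    g=cv2.inRange(im,(200,200,200),(255,255,255)); k,_,st,ce=cv2.connectedComponentsWithStats(g)
    roi=(200,180,260,255) if n=='scene' else (285,155,370,195)
    for i in range(1,k):
        u,v=ce[i]
        if roi[0]<u<roi[2] and roi[1]<v<roi[3]: print(n,'dot',ce[i].round(1),st[i][4],ray(C,u,v,.044).round(4))
a=cv2.imread('pics/scene0.png')[130:270,160:450]; b=cv2.imread('pics/side0.png')[140:380,200:420]
cv2.imwrite('pics/crop.png',np.vstack([cv2.resize(a,(580,280),interpolation=2),cv2.copyMakeBorder(cv2.resize(b,None,fx=1.3,fy=1.3,interpolation=2),0,0,0,580-286,0)]))
E
```

```text
scene blue [12.2 11. ] 478 z.068 [-0.3886 -1.1956  0.068 ]
scene blue [356.9 209.2] 198 z.068 [0.5475 0.1939 0.068 ]
scene yellow [360.6 142.3] 168 z.068 [0.3101 0.1902 0.068 ]
scene yellow [359.1 168.8] 188 z.068 [0.4132 0.1918 0.068 ]
scene red [419.9 138.3] 199 z.068 [0.2786 0.3391 0.068 ]
scene red [411.1 168.7] 247 z.068 [0.4002 0.3137 0.068 ]
scene orange [360.4 156.1] 439 z.068 [0.3653 0.1924 0.068 ]
scene orange [245.5 204.4] 211 z.068 [ 0.5584 -0.0502  0.068 ]
scene dot [238.5 188. ] 2 [ 0.4834 -0.0872  0.044 ]
scene dot [230.5 209.5] 4 [ 0.5547 -0.0885  0.044 ]
scene dot [228.5 215. ] 2 [ 0.572  -0.0887  0.044 ]
scene dot [221.5 233.5] 4 [ 0.6271 -0.0899  0.044 ]
scene dot [219.  239.5] 4 [ 0.6441 -0.0907  0.044 ]
scene dot [216.8 245.4] 5 [ 0.6604 -0.091   0.044 ]
side blue [398.8  56.4] 316 z.068 [ 0.6514 -1.1195  0.068 ]
side blue [281.8 227.5] 356 z.068 [0.5576 0.1926 0.068 ]
side yellow [339.6 245.9] 423 z.068 [0.4251 0.1909 0.068 ]
side yellow [390.7 262.7] 481 z.068 [0.3184 0.191  0.068 ]
side red [324.5 291.6] 565 z.068 [0.4055 0.3125 0.068 ]
side red [386.9 328.5] 719 z.068 [0.2829 0.3381 0.068 ]
side orange [323.4 171.5] 582 z.068 [ 0.567  -0.0504  0.068 ]
side orange [ 51.9 219.9] 784 z.068 [1.0143 0.3892 0.068 ]
side orange [387.4 281.4] 952 z.068 [0.3106 0.2398 0.068 ]
```

View pics/crop.png

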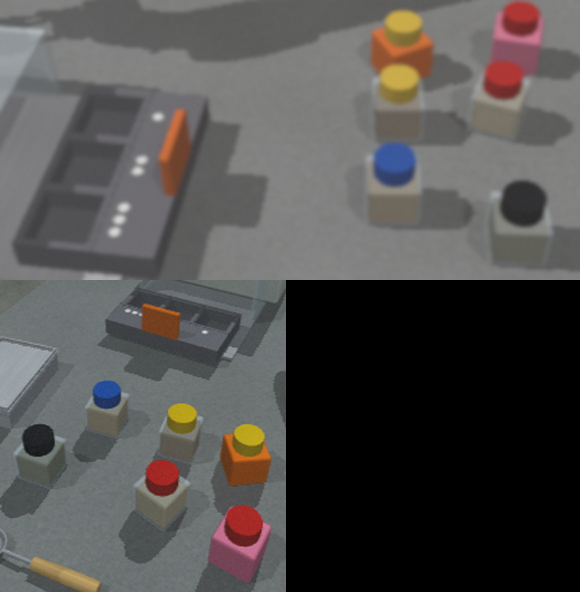

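The crop confirms the clear-bodied blue, yellow and red jars; the orange- and pink-bodied ones are the look-alikes. The dot spacing comes out at about 80 mm, as it should. Next I'll rise and move over the tray for a wrist view.

Emit:
carry_out(
  deltas=[
    {"hand": 87,"dp": [0,0,-0.3],"spin": 0},
    {"hand": 87,"dp": [0,0,-0.6],"spin": 0},
    {"hand": 87,"dp": [0,0,-0.8],"spin": 0},
    {"hand": 87,"dp": [0,0,-0.8],"spin": 0},
    {"hand": 87,"dp": [0.3,-0.17,-0.8],"spin": 0.048},
    {"hand": 87,"dp": [0.6,-0.33,-0.8],"spin": 0.096},
    {"hand": 87,"dp": [0.9,-0.5,-0.8],"spin": 0.144},
    {"hand": 87,"dp": [0.9,-0.5,-0.8],"spin": 0.144},
    {"hand": 87,"dp": [0.9,-0.5,-0.8],"spin": 0.144},
    {"hand": 87,"dp": [0.9,-0.5,-0.8],"spin": 0.144},
  ],
)

```text
time: 1.15
ee_pos: [0.4245, -0.3457, 0.4227]
eef_rot: [1.0, 0.004, 0.001, -0.001]
ft_force: [-0.5, 0.2, 0.3]
width: 0.0874
grip_force: 0.0
```

Emit:
carry_out(
  deltas=[
    {"hand": 87,"dp": [0.18,-0.2,0],"spin": 0},
    {"hand": 87,"dp": [0.36,-0.4,0],"spin": 0},
    {"hand": 87,"dp": [0.5,-0.6,0],"spin": 0},
    {"hand": 87,"dp": [0.54,-0.8,0],"spin": 0},
    {"hand": 87,"dp": [0.54,-0.8,0],"spin": 0},
    {"hand": 87,"dp": [0.54,-0.8,0],"spin": 0},
    {"hand": 87,"dp": [0.54,-0.8,0],"spin": 0},
    {"hand": 87,"dp": [0.54,-0.8,0],"spin": 0},
  ],
)

```text
time: 1.95
ee_pos: [0.5556, -0.1529, 0.4224]
eef_rot: [1.0, -0.001, -0.0, 0.0]
ft_force: [-0.1, -0.8, -0.4]
width: 0.087
grip_force: 0.0
```

Run:
```python
from m import *
s=read_state(); print(s['ee_pos'],s['joint_vel'])
C=cam('wrist'); im=camera('wrist'); cv2.imwrite('pics/w1.png',im[...,::-1]); np.save('w1.npy',np.array([0])); import pickle; pickle.dump(C,open('w1.pkl','wb'))
for c in H:
    for ce,st in blobs(im,c): print(c,ce.round(1),st[:5],ray(C,*ce,.1 if c=='orange' else .08).round(4))
g=cv2.inRange(im,(170,170,170),(255,255,255)); k,_,st,ce=cv2.connectedComponentsWithStats(g)
for i in range(1,k):
    if 6<st[i][4]<150: print('dot',ce[i].round(1),st[i][4],ray(C,*ce[i],.044).round(4))
```

```text
[ 0.55555313 -0.1528528   0.42238156] [ 0.00952035 -0.00354221  0.00529403  0.00040896 -0.00220279  0.00188352
 -0.00265616]
blue [ 80.7 145.9] [ 61 131  40  32 974] [0.5599 0.1848 0.08  ]
blue [607.8 214.1] [ 563  157   77  118 6668] [ 0.4524 -0.6072  0.08  ]
yellow [ 99.2 228.2] [ 81 214  37  30 826] [0.4311 0.1827 0.08  ]
yellow [127.5 306.1] [116 280  31  58 401] [0.2892 0.1622 0.08  ]
yellow [501.8 307.7] [483 280  32  59 435] [ 0.2838 -0.4705  0.08  ]
yellow [566.4 363. ] [ 511  352  122   24 1289] [ 0.1676 -0.6055  0.08  ]
yellow [403.5 366.6] [ 288  358  228   18 1782] [ 0.1606 -0.3134  0.08  ]
red [ 26.5 239.6] [  8 225  39  30 871] [0.412  0.3012 0.08  ]
orange [240.3 139.9] [232 112  17  59 854] [ 0.5709 -0.0513  0.1   ]
orange [132.1 259.8] [111 249  42  28 334] [0.3865 0.1286 0.1   ]
orange [130.3 289. ] [122 280  19  19 110] [0.3348 0.14   0.1   ]
orange [500.5 289.3] [491 280  19  20  96] [ 0.3323 -0.4504  0.1   ]
orange [500.8 329. ] [490 313  21  26 104] [ 0.2566 -0.4631  0.1   ]
orange [123.7 328.7] [115 317  23  22 124] [0.2593 0.1633 0.1   ]
orange [532.1 363.4] [
[... 403 characters left out ...]
.8 369.6] [330 360  22  16 114] [ 0.1735 -0.1987  0.1   ]
orange [404.3 368.9] [388 360  36  16 208] [ 0.1745 -0.3088  0.1   ]
orange [436.6 367.9] [424 360  25  16  97] [ 0.1767 -0.3647  0.1   ]
dot [136.6  17.2] 37 [0.7338 0.0937 0.044 ]
dot [271.6  71.1] 62 [ 0.6627 -0.0919  0.044 ]
dot [271.9  83.4] 63 [ 0.6457 -0.0916  0.044 ]
dot [272.1  95.5] 59 [ 0.6285 -0.0912  0.044 ]
dot [272.6 132.5] 54 [ 0.574  -0.0898  0.044 ]
dot [272.8 143.5] 52 [ 0.5572 -0.0894  0.044 ]
dot [273.6 187.7] 49 [ 0.486 -0.088  0.044]
dot [282.5 215.6] 43 [ 0.4378 -0.1009  0.044 ]
dot [117.5 238.5] 34 [0.3974 0.1795 0.044 ]
dot [426.  240.1] 80 [ 0.3928 -0.3428  0.044 ]
dot [ 44.6 251.6] 40 [0.3733 0.3086 0.044 ]
```

View pics/w1.png

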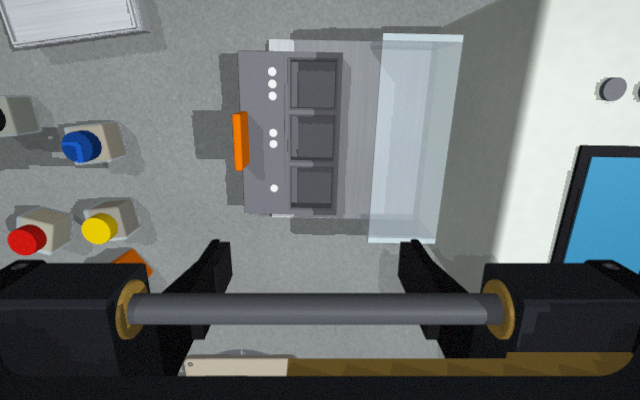

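The view shows the tray pockets with the one-dot pocket lowest (~(314,187)), two-dot (~(314,136)), three-dot (~(315,83)). The handle is at (240,140) and the lids are blue (80,146), yellow (99,228), red (26,240). I'll take the pocket edges from intensity profiles.

Run:
```python
from m import *; import pickle
C=pickle.load(open('w1.pkl','rb')); im=cv2.imread('pics/w1.png')
g=cv2.cvtColor(im,cv2.COLOR_BGR2GRAY).astype(int)
for r in (80,135,187): print(r,'cols 278..352',g[r-2:r+3,278:352].mean(0).astype(int).tolist())
print('col325 rows45..222',g[45:222,323:328].mean(1).astype(int).tolist())
u=np.array([.9997,-.0225]);v=np.array([.0225,.9997])
for d in ((.486,-.088),(.5656,-.0898),(.6456,-.0915)):
    print([ (o,np.round(proj(C,[*(np.array(d)-o*v),.044]),1).tolist()) for o in (.01,.02,.05,.09,.1)])
# handle orange columns
h=cv2.cvtColor(im,cv2.COLOR_BGR2HSV);print(g[125,228:252].tolist(),h[125,228:252,2].tolist())
```

```text
80 cols 278..352 [128, 128, 128, 129, 128, 125, 126, 129, 127, 103, 114, 117, 88, 92, 109, 113, 112, 111, 112, 84, 81, 90, 90, 92, 90, 90, 91, 90, 91, 91, 89, 91, 91, 89, 90, 90, 90, 90, 89, 91, 89, 89, 89, 89, 89, 89, 90, 91, 90, 90, 92, 90, 89, 90, 90, 91, 88, 64, 76, 80, 88, 90, 89, 96, 122, 125, 126, 126, 122, 126, 127, 125, 124, 146]
135 cols 278..352 [127, 127, 126, 126, 127, 125, 112, 123, 126, 125, 118, 117, 88, 92, 110, 111, 111, 112, 111, 111, 95, 88, 89, 88, 89, 89, 88, 88, 89, 89, 88, 87, 89, 88, 88, 89, 88, 88, 89, 88, 88, 87, 88, 90, 88, 90, 87, 88, 87, 88, 88, 89, 88, 88, 88, 63, 77, 80, 88, 89, 88, 100, 118, 122, 121, 121, 124, 124, 123, 124, 143, 148, 150, 150]
187 cols 278..352 [139, 126, 125, 127, 126, 127, 121, 124, 125, 124, 120, 117, 95, 92, 107, 110, 111, 110, 111, 82, 84, 87, 87, 85, 86, 86, 87, 87, 86, 89, 89, 87, 88, 87, 87, 87, 86, 88, 86, 88, 87, 87, 88, 87, 88, 87, 87, 87, 86, 87, 87, 88, 86, 67, 76, 81, 85, 88, 86, 104, 119, 121, 123, 121, 121, 122, 119, 139, 143, 143, 143, 144, 146, 144]
col325 rows45..222 [152, 153, 151, 152, 151, 152, 146, 107, 89, 91
[... 564 characters left out ...]
, 87, 87, 88, 86, 86, 88, 86, 67, 60, 60, 60, 60, 76, 80, 82, 87, 87, 86, 87, 114, 123, 129, 110, 102, 104, 104]
[(0.01, [279.8, 187.8]), (0.02, [286.0, 187.9]), (0.05, [304.6, 188.2]), (0.09, [329.4, 188.7]), (0.1, [335.5, 188.8])]
[(0.01, [279.3, 138.2]), (0.02, [285.8, 138.3]), (0.05, [305.2, 138.7]), (0.09, [331.1, 139.2]), (0.1, [337.5, 139.3])]
[(0.01, [278.6, 83.6]), (0.02, [285.4, 83.7]), (0.05, [305.8, 84.2]), (0.09, [332.9, 84.7]), (0.1, [339.6, 84.9])]
[98, 101, 103, 102, 99, 122, 137, 142, 143, 146, 144, 140, 121, 100, 96, 94, 97, 95, 95, 94, 110, 113, 112, 110] [99, 103, 105, 103, 140, 206, 231, 235, 236, 240, 239, 235, 209, 169, 161, 160, 163, 163, 162, 159, 124, 118, 118, 118]
```

Run:
```python
from m import *; import pickle
C=pickle.load(open('w1.pkl','rb')); im=cv2.imread('pics/w1.png')
a=im[45:225,225:360]; a=np.clip(a.astype(float)*1.6,0,255).astype(np.uint8); cv2.imwrite('pics/z1.png',cv2.resize(a,None,fx=4.4,fy=3.3,interpolation=cv2.INTER_NEAREST)[:600])
for c,z in((232.5,.1),(240.5,.1),(248,.044)): print(ray(C,c,125,z))
```

```text
[ 0.59121349 -0.04204465  0.1       ]
[ 0.59118603 -0.05298419  0.1       ]
[ 0.58549976 -0.05272775  0.044     ]
```

View pics/z1.png

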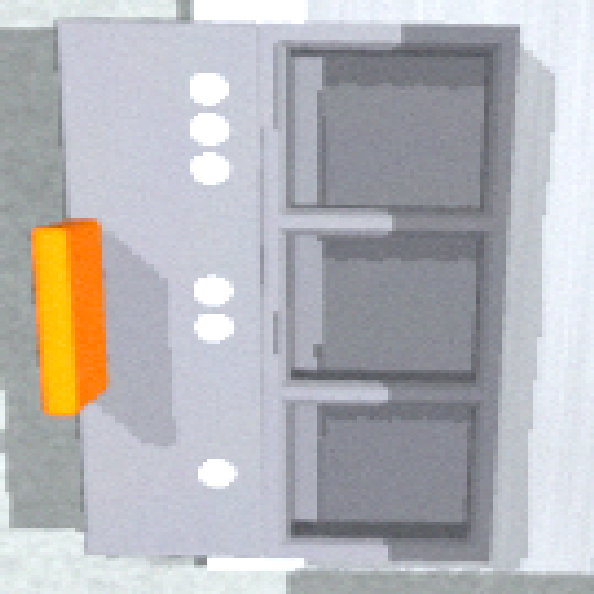

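The zoom shows the right of the deck in the hood's shadow. The chamfer's outer edges are at about columns 288 and 337, 74 mm apart as specified. That puts the row 60 mm from the dots (y ≈ −0.149), and the handle face agrees. Next, the jars.

Emit:
carry_out(
  deltas=[
    {"hand": 87,"dp": [0,-0.2,0]},
    {"hand": 87,"dp": [0,-0.4,0]},
    {"hand": 87,"dp": [0,-0.6,0]},
    {"hand": 87,"dp": [0,-0.8,0]},
    {"hand": 87,"dp": [0,-1,0.2]},
    {"hand": 87,"dp": [0,-1,0.4]},
    {"hand": 87,"dp": [0,-1,0.4]},
  ],
)

```text
schema error: expected keys hand, dp, spin
```

Emit:
carry_out(
  deltas=[
    {"hand": 87,"dp": [0,-0.2,0]},
    {"hand": 87,"dp": [0,-0.4,0]},
    {"hand": 87,"dp": [0,-0.4,0]},
    {"hand": 87,"dp": [0,-0.4,0]},
    {"hand": 87,"dp": [0,-0.4,0]},
    {"hand": 87,"dp": [0,-0.4,0]},
  ],
)

```text
schema error: expected keys hand, dp, spin
```

Run:
```python
from m import *
s=read_state(); print(s['ee_pos'],s['eef_rot'])
C=cam('wrist'); im=camera('wrist'); cv2.imwrite('pics/w2.png',im[...,::-1]); import pickle; pickle.dump(C,open('w2.pkl','wb'))
print(-C[4].T@C[5])
for c in ('blue','yellow','red'):
    for ce,st in blobs(im,c,300): print(c,ce.round(1),st[:5],ray(C,*ce,.075).round(4))
```

```text
[ 0.55548139 -0.15304821  0.42249075] [ 9.99999219e-01 -1.19010504e-03 -1.43811619e-04  3.52925664e-04]
[ 0.63992316 -0.1542404   0.58354535]
blue [ 80.7 146.1] [ 61 131  40  32 976] [0.5591 0.1881 0.075 ]
blue [607.8 213.9] [ 563  156   77  119 6687] [ 0.4506 -0.6117  0.075 ]
yellow [ 99.2 228.4] [ 81 214  37  30 830] [0.4289 0.1861 0.075 ]
yellow [497.7 364.7] [ 357  352  263   24 2365] [ 0.1591 -0.4859  0.075 ]
yellow [322.3 366.6] [288 359  71  17 529] [ 0.1562 -0.1672  0.075 ]
red [ 26.6 239.7] [  8 225  39  31 870] [0.4098 0.3057 0.075 ]
```

View pics/w2.png

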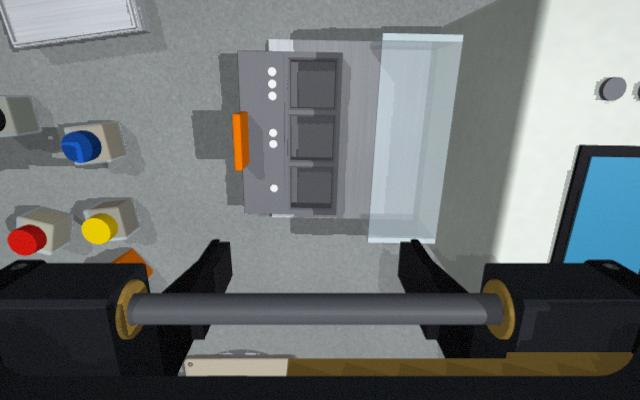

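The picture is unchanged: the moves were refused because the spin key was missing. I'll resend them.

Emit:
carry_out(
  deltas=[
    {"hand": 87,"dp": [0,-0.2,0],"spin": 0},
    {"hand": 87,"dp": [0,-0.4,0],"spin": 0},
    {"hand": 87,"dp": [0,-0.6,0],"spin": 0},
    {"hand": 87,"dp": [0,-0.8,0],"spin": 0},
    {"hand": 87,"dp": [0,-1,0.2],"spin": 0},
    {"hand": 87,"dp": [0,-1,0.4],"spin": 0},
    {"hand": 87,"dp": [0,-1,0.4],"spin": 0},
  ],
)

```text
time: 2.75
ee_pos: [0.5541, 0.0994, 0.3179]
eef_rot: [1.0, 0.001, -0.003, 0.0]
ft_force: [0.7, -0.1, 0.2]
width: 0.0869
grip_force: 0.0
```

Emit:
carry_out(
  deltas=[
    {"hand": 87,"dp": [0,-0.2,0],"spin": 0},
    {"hand": 87,"dp": [0,-0.4,0],"spin": 0},
    {"hand": 87,"dp": [0,-0.4,0],"spin": 0},
    {"hand": 87,"dp": [0,-0.4,0],"spin": 0},
    {"hand": 87,"dp": [0,-0.4,0],"spin": 0},
  ],
)

```text
time: 3.25
ee_pos: [0.5565, 0.1969, 0.3225]
eef_rot: [1.0, -0.001, 0.0, 0.0]
ft_force: [-0.3, -0.8, -0.1]
width: 0.087
grip_force: 0.0
```

Run:
```python
from m import *
s=read_state(); print(s['ee_pos'],s['eef_rot'])
C=cam('wrist'); im=camera('wrist'); cv2.imwrite('pics/w2.png',im[...,::-1]); import pickle; pickle.dump(C,open('w2.pkl','wb'))
print(-C[4].T@C[5])
for c in ('blue','yellow','red'):
    for ce,st in blobs(im,c,300): print(c,ce.round(1),st[:5],ray(C,*ce,.075).round(4))
```

```text
[0.55650049 0.19693136 0.32250137] [ 9.99999246e-01 -1.13455607e-03  1.09075688e-04  4.57558156e-04]
[0.64086031 0.1957832  0.48359851]
blue [317.1 160. ] [ 299  141   37   39 1148] [0.5586 0.1926 0.075 ]
yellow [318.5 258. ] [ 302  240   34   37 1031] [0.4289 0.1908 0.075 ]
yellow [318.4 332.7] [303 325  32  19 505] [0.312  0.1909 0.075 ]
yellow [508.6 364.2] [ 372  352  260   24 2163] [ 0.2559 -0.0865  0.075 ]
yellow [336.  366.5] [295 360  82  16 549] [0.2526 0.1652 0.075 ]
red [236.6 271.3] [226 253  21  37 452] [0.4097 0.2992 0.075 ]
red [217.3 346. ] [200 329  35  35 954] [0.2898 0.3352 0.075 ]
```

View pics/w2.png

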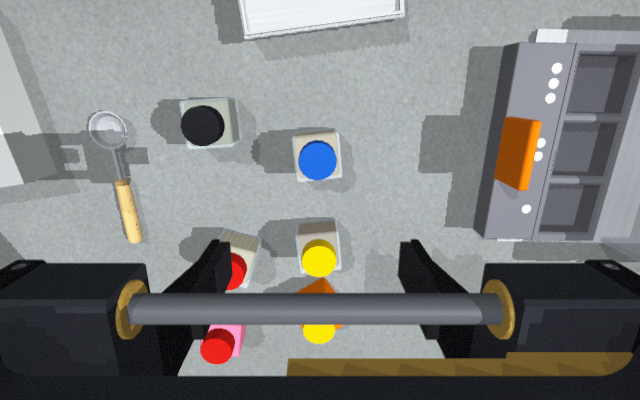

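The wrist sees the blue lid at (317,160) on a slightly turned clear body and the yellow at (318,258). The red at (236,271) is partly hidden by a finger. I'll measure the body yaw.

```bash
cat > yaw.py <<'E'
from m import *
def yaw(C,im,u,v,r=34):
    """dominant edge direction of the jar body (mod 90 deg), edge pixels cast to z=.056"""
    g=cv2.cvtColor(im,cv2.COLOR_RGB2GRAY); e=cv2.Canny(g,40,110); m=np.zeros_like(e)
    cv2.circle(m,(int(u),int(v)),r+14,255,-1); e&=m
    out=[]
    L=cv2.HoughLinesP(e,1,np.pi/360,14,minLineLength=18,maxLineGap=4)
    for l in ([] if L is None else L[:,0]):
        a,b=ray(C,l[0],l[1],.056),ray(C,l[2],l[3],.056); d=b-a
        t=np.degrees(np.arctan2(d[1],d[0])); out.append(((t+45)%90-45,round(np.hypot(*d[:2])*1e3),l.tolist()))
    return out
E
python3 - <<'E'
from yaw import *; import pickle
C=pickle.load(open('w2.pkl','rb')); im=cv2.imread('pics/w2.png')[...,::-1].copy()
for n,u,v in(('blue',317,158),('yellow',319,250)):
    for x in yaw(C,im,u,v): print(n,round(x[0],1),*x[1:])
E
```

```text
blue 5.7 32 [340, 149, 342, 174]
blue 6.0 56 [293, 136, 339, 131]
blue -0.2 29 [298, 127, 322, 127]
blue 6.0 24 [304, 181, 323, 179]
blue 5.2 44 [292, 142, 296, 177]
blue -0.2 30 [272, 173, 296, 173]
blue 5.9 31 [294, 157, 297, 181]
yellow 28.5 46 [300, 288, 329, 274]
yellow -0.2 35 [305, 217, 332, 217]
yellow 6.0 63 [338, 231, 342, 273]
yellow 5.3 46 [295, 235, 329, 232]
yellow 37.7 38 [338, 220, 355, 241]
yellow 20.8 29 [297, 253, 317, 246]
yellow 4.4 31 [302, 256, 304, 276]
yellow 7.1 50 [334, 218, 338, 252]
yellow -0.2 38 [272, 257, 300, 257]
yellow -0.2 37 [313, 292, 339, 292]
yellow -0.2 25 [322, 293, 340, 293]
yellow 4.6 50 [301, 223, 339, 220]
yellow -16.5 39 [300, 272, 327, 279]
yellow 5.7 35 [295, 238, 298, 261]
```

Emit:
carry_out(
  deltas=[
    {"hand": 87,"dp": [0.008,0.017,0.2],"spin": -0.032},
    {"hand": 87,"dp": [0.008,0.017,0.4],"spin": -0.032},
    {"hand": 87,"dp": [0.008,0.017,0.6],"spin": -0.032},
    {"hand": 87,"dp": [0.008,0.017,0.75],"spin": -0.032},
    {"hand": 87,"dp": [0.008,0.017,0.85],"spin": -0.032},
    {"hand": 87,"dp": [0.008,0.017,0.85],"spin": -0.032},
    {"hand": 87,"dp": [0.008,0.017,0.85],"spin": -0.032},
  ],
)

```text
time: 4.0
ee_pos: [0.5585, 0.1936, 0.111]
eef_rot: [0.999, 0.05, 0.0, 0.0]
ft_force: [0.3, 0.7, 0.1]
width: 0.0867
grip_force: 0.0
```

Run:
```python
from m import *
s=read_state(); print(s['ee_pos'],s['eef_rot'])
C=cam('wrist'); im=camera('wrist'); cv2.imwrite('pics/w3.png',im[...,::-1])
for c in ('blue','yellow','red'):
    for ce,st in blobs(im,c,300): print(c,ce.round(1),st[:5],ray(C,*ce,.075).round(4))
```

```text
[0.55854757 0.1936363  0.11097701] [9.98769443e-01 4.95935237e-02 2.73376489e-04 8.16838260e-05]
blue [314.2 229.8] [ 278  191   74   78 4494] [0.5598 0.1929 0.075 ]
yellow [126.8 303.7] [116 280  30  57 380] [0.4953 0.3106 0.075 ]
yellow [288.6 365.3] [272 356  42  20 335] [0.4556 0.2007 0.075 ]
```

Emit:
carry_out(
  deltas=[
    {"hand": 87,"dp": [0.002,0.002,0.1],"spin": 0},
    {"hand": 87,"dp": [0.002,0.002,0.2],"spin": 0},
    {"hand": 87,"dp": [0.002,0.002,0.204],"spin": 0},
    {"hand": 87,"dp": [0.002,0.002,0.204],"spin": 0},
    {"hand": 30,"dp": [0.002,0.002,0.204],"spin": 0},
    {"hand": 30,"dp": [0.002,0.002,0.204],"spin": 0},
    {"hand": 30,"dp": [0.002,0.002,0.204],"spin": 0},
    {"hand": 30,"dp": [0.002,0.002,0.204],"spin": 0},
    {"hand": 30,"dp": [0.002,0.002,0.204],"spin": 0},
    {"hand": 30,"dp": [0.002,0.002,0.204],"spin": 0},
  ],
  force=25,
)

```text
time: 5.05
ee_pos: [0.5584, 0.1941, 0.0591]
eef_rot: [0.999, 0.05, 0.0, 0.0]
ft_force: [-0.2, -0.1, 0.0]
width: 0.0468
grip_force: 0.0
```

Emit:
carry_out(
  deltas=[
    {"hand": 30,"dp": [0,0,0],"spin": 0},
    {"hand": 30,"dp": [0,0,0],"spin": 0},
    {"hand": 30,"dp": [0,0,-0.1],"spin": 0},
    {"hand": 30,"dp": [0,0,-0.25],"spin": 0},
    {"hand": 30,"dp": [0,0,-0.42],"spin": 0.01},
    {"hand": 30,"dp": [0,0,-0.6],"spin": 0.02},
    {"hand": 30,"dp": [0,0,-0.72],"spin": 0.03},
    {"hand": 30,"dp": [0,0,-0.72],"spin": 0.039},
    {"hand": 30,"dp": [0,0,-0.72],"spin": 0.039},
  ],
)

```text
time: 5.95
ee_pos: [0.5583, 0.1941, 0.2387]
eef_rot: [1.0, -0.011, 0.0, 0.0]
ft_force: [-0.7, -0.5, -3.4]
width: 0.0452
grip_force: 25.0
```

Emit:
carry_out(
  deltas=[
    {"hand": 30,"dp": [-0.04,0.12,0],"spin": 0},
    {"hand": 30,"dp": [-0.09,0.28,0],"spin": 0},
    {"hand": 30,"dp": [-0.14,0.44,0],"spin": 0},
    {"hand": 30,"dp": [-0.2,0.6,0],"spin": 0},
    {"hand": 30,"dp": [-0.24,0.76,0],"spin": 0},
    {"hand": 30,"dp": [-0.266,0.9,0],"spin": 0},
  ],
)

```text
time: 6.55
ee_pos: [0.4851, -0.0316, 0.2371]
eef_rot: [1.0, -0.011, -0.002, 0.0]
ft_force: [1.5, 0.3, -2.5]
width: 0.0454
grip_force: 25.0
```

Emit:
carry_out(
  deltas=[
    {"hand": 30,"dp": [0,0.16,0],"spin": 0},
    {"hand": 30,"dp": [0,0.3,0],"spin": 0},
    {"hand": 30,"dp": [0,0.4,0],"spin": 0},
    {"hand": 30,"dp": [0,0.454,0],"spin": 0},
    {"hand": 30,"dp": [0,0.474,0],"spin": 0},
    {"hand": 30,"dp": [0,0.474,0],"spin": 0},
    {"hand": 30,"dp": [0,0.474,0],"spin": 0},
    {"hand": 30,"dp": [0,0.474,0],"spin": 0},
  ],
)

```text
time: 7.35
ee_pos: [0.4848, -0.1464, 0.239]
eef_rot: [1.0, -0.01, 0.0, -0.0]
ft_force: [-0.5, 0.4, -2.8]
width: 0.0455
grip_force: 25.0
```

```bash
cat > tray.py <<'E'
from m import *
def dots():
    C=cam('wrist'); im=camera('wrist'); print('ee',read_state()['ee_pos'].round(4) if hasattr(read_state()['ee_pos'],'round') else read_state()['ee_pos'])
    g=cv2.inRange(im,(170,170,170),(255,255,255)); k,_,st,ce=cv2.connectedComponentsWithStats(g); 
    for i in range(1,k):
        p=ray(C,*ce[i],.044)
        if 20<st[i][4]<400 and -.13<p[1]<-.06 and .4<p[0]<.7: print('dot',ce[i].round(1),st[i][4],p.round(4),'u-off pocket',(p-[.00135,.060,0])[:2].round(4))
    for c in('blue','yellow','red'):
        for ce_,s in blobs(im,c,300): print(c,ce_.round(1),s[:5])
    return C,im
E
python3 - <<'E'
from tray import *
C,im=dots(); cv2.imwrite('pics/w4.png',im[...,::-1])
E
```

```text
ee [ 0.4847 -0.1466  0.2391]
dot [250.    3.8] 120 [ 0.6431 -0.0917  0.044 ] u-off pocket [ 0.6417 -0.1517]
dot [250.9  21.6] 189 [ 0.6284 -0.0914  0.044 ] u-off pocket [ 0.627  -0.1514]
dot [253.8  83.7] 161 [ 0.5738 -0.0901  0.044 ] u-off pocket [ 0.5725 -0.1501]
dot [254.7 101.6] 154 [ 0.5571 -0.0897  0.044 ] u-off pocket [ 0.5557 -0.1497]
dot [258.1 172.3] 135 [ 0.4855 -0.0881  0.044 ] u-off pocket [ 0.4841 -0.1481]
blue [314.7 260.4] [ 266  219   98   74 5893]
yellow [  9. 237.] [  0 216  23  44 715]
yellow [433.9 363.5] [395 353  73  23 439]
```

Emit:
carry_out(
  deltas=[
    {"hand": 30,"dp": [0,0.006,0.15],"spin": 0},
    {"hand": 30,"dp": [0,0.006,0.3],"spin": 0},
    {"hand": 30,"dp": [0,0.006,0.42],"spin": 0},
    {"hand": 30,"dp": [0,0.006,0.48],"spin": 0},
    {"hand": 30,"dp": [0,0.006,0.5],"spin": 0},
    {"hand": 30,"dp": [0,0.006,0.5],"spin": 0},
    {"hand": 30,"dp": [0,0.006,0.53],"spin": 0},
    {"hand": 30,"dp": [0,0.006,0.56],"spin": 0},
    {"hand": 30,"dp": [0,0.006,0.58],"spin": 0},
  ],
)

```text
time: 8.3
ee_pos: [0.4845, -0.1493, 0.0938]
eef_rot: [1.0, -0.011, 0.0, 0.0]
ft_force: [-0.7, -0.3, -1.7]
width: 0.0453
grip_force: 25.0
```

Run:
```python
from tray import *
s=read_state(); print(s['ee_pos'],s['ft_force'],s['torque'])
for n in('side','scene'):
    im=camera(n); cv2.imwrite(f'pics/{n}5.png',im[...,::-1])
a=cv2.imread('pics/side5.png')[80:240,260:440]; b=cv2.imread('pics/scene5.png')[130:290,150:330]
cv2.imwrite('pics/c5.png',np.hstack([cv2.resize(x,None,fx=2.2,fy=2.2,interpolation=2) for x in(a,b)]))
```

```text
[ 0.48451591 -0.14934909  0.09375269] [-0.72891406 -0.31133981 -1.7352094 ] [0.03029022 0.05921816 0.00471733]
```

View pics/c5.png

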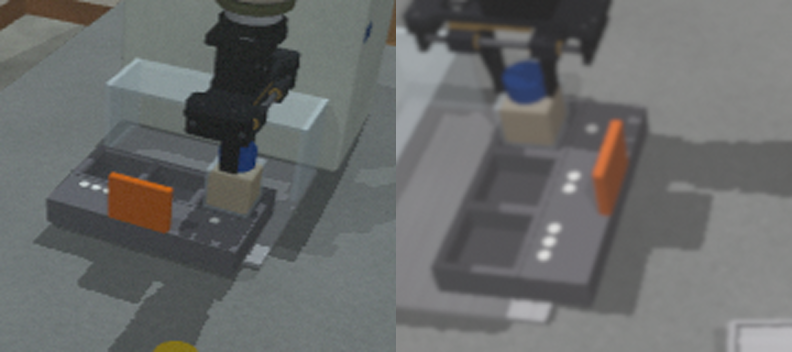

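The jar is over the one-dot pocket with its base already about 9 mm in, and no contact force. I'll lower it and release.

Emit:
carry_out(
  deltas=[
    {"hand": 30,"dp": [0,0,0.03],"spin": 0},
    {"hand": 30,"dp": [0,0,0.055],"spin": 0},
    {"hand": 30,"dp": [0,0,0.075],"spin": 0},
    {"hand": 30,"dp": [0,0,0.082],"spin": 0},
    {"hand": 30,"dp": [0,0,0.082],"spin": 0},
  ],
)

```text
time: 8.9
ee_pos: [0.4845, -0.1493, 0.0734]
eef_rot: [1.0, -0.011, -0.0, -0.0]
ft_force: [-0.8, -0.3, -2.1]
width: 0.0454
grip_force: 25.0
```

Emit:
carry_out(
  deltas=[
    {"hand": 30,"dp": [0,0,0.006],"spin": 0},
    {"hand": 30,"dp": [0,0,0.006],"spin": 0},
    {"hand": 87,"dp": [0,0,0.006],"spin": 0},
    {"hand": 87,"dp": [0,0,0.006],"spin": 0},
    {"hand": 87,"dp": [0,0,0.006],"spin": 0},
    {"hand": 87,"dp": [0,0,0.006],"spin": 0},
    {"hand": 87,"dp": [0,0,0.006],"spin": 0},
    {"hand": 87,"dp": [0,0,-0.1],"spin": 0},
    {"hand": 87,"dp": [0,0,-0.3],"spin": 0},
    {"hand": 87,"dp": [0,0,-0.5],"spin": 0},
    {"hand": 87,"dp": [0,0,-0.7],"spin": 0},
    {"hand": 87,"dp": [0,0,-0.8],"spin": 0},
    {"hand": 87,"dp": [0,0,-0.8],"spin": 0},
    {"hand": 87,"dp": [0,0,-0.8],"spin": 0},
  ],
)

```text
time: 10.3
ee_pos: [0.4845, -0.1493, 0.2734]
eef_rot: [1.0, -0.011, 0.0, 0.0]
ft_force: [-0.8, 0.8, -0.3]
width: 0.087
grip_force: 0.0
```

Run:
```python
from tray import *
C,im=dots(); cv2.imwrite('pics/w6.png',im[...,::-1])
for ce,s in blobs(im,'blue',300): print(ray(C,*ce,.09))
```

```text
ee [ 0.4841 -0.1492  0.2725]
dot [252.4   9. ] 146 [ 0.6454 -0.0916  0.044 ] u-off pocket [ 0.6441 -0.1516]
dot [253.3  27.6] 142 [ 0.6285 -0.0912  0.044 ] u-off pocket [ 0.6271 -0.1512]
dot [256.1  83.9] 128 [ 0.574 -0.09   0.044] u-off pocket [ 0.5726 -0.15  ]
dot [256.9 100.4] 118 [ 0.557  -0.0897  0.044 ] u-off pocket [ 0.5557 -0.1497]
dot [259.5 165.1] 84 [ 0.4858 -0.0875  0.044 ] u-off pocket [ 0.4844 -0.1475]
dot [273.8 205.1] 191 [ 0.4372 -0.101   0.044 ] u-off pocket [ 0.4358 -0.161 ]
blue [314.9 173.9] [ 293  151   44   46 1584]
yellow [ 19.3 226.6] [   0  206   44   43 1526]
[ 0.48523609 -0.15078408  0.09      ]
```

Blue is seated, about 3 mm from the pocket centre and let go. Now the yellow jar.

Emit:
carry_out(
  deltas=[
    {"hand": 87,"dp": [-0.04,-0.18,0],"spin": 0},
    {"hand": 87,"dp": [-0.08,-0.36,0],"spin": 0},
    {"hand": 87,"dp": [-0.12,-0.54,0],"spin": 0},
    {"hand": 87,"dp": [-0.18,-0.72,0],"spin": 0},
    {"hand": 87,"dp": [-0.22,-0.9,0],"spin": 0},
  ],
)

```text
time: 10.85
ee_pos: [0.4327, 0.0783, 0.272]
eef_rot: [1.0, -0.011, -0.001, 0.0]
ft_force: [1.5, 0.5, 0.2]
width: 0.0866
grip_force: 0.0
```

Emit:
carry_out(
  deltas=[
    {"hand": 87,"dp": [-0.02,-0.18,0],"spin": -0.01},
    {"hand": 87,"dp": [-0.045,-0.36,0.04],"spin": -0.03},
    {"hand": 87,"dp": [-0.045,-0.454,0.08],"spin": -0.038},
    {"hand": 87,"dp": [-0.045,-0.454,0.08],"spin": -0.038},
    {"hand": 87,"dp": [-0.045,-0.454,0.08],"spin": -0.038},
    {"hand": 87,"dp": [-0.045,-0.454,0.08],"spin": -0.038},
    {"hand": 87,"dp": [-0.045,-0.454,0.08],"spin": -0.038},
  ],
)

```text
time: 11.55
ee_pos: [0.4259, 0.1893, 0.2535]
eef_rot: [0.999, 0.048, -0.0, 0.0]
ft_force: [0.2, 0.1, 0.4]
width: 0.0871
grip_force: 0.0
```

Run:
```python
from yaw import *
s=read_state(); print(s['ee_pos'],s['eef_rot'])
C=cam('wrist'); im=camera('wrist'); cv2.imwrite('pics/w7.png',im[...,::-1])
for c in ('yellow','red'):
    for ce,st in blobs(im,c,300):
        p=ray(C,*ce,.075);print(c,ce.round(1),st[:5],p.round(4))
        if ce[1]<300:
            for x in yaw(C,im,ce[0],ce[1],40): print('   ',round(x[0],1),*x[1:])
```

```text
[0.42589231 0.18930641 0.25348777] [ 9.98862109e-01  4.76912702e-02 -2.16811625e-05  1.70783181e-04]
yellow [312.  174.5] [ 290  151   45   47 1662] [0.4269 0.1909 0.075 ]
    6.6 48 [337, 188, 337, 143]
    6.9 41 [285, 144, 325, 143]
    6.7 51 [340, 192, 340, 145]
    37.3 40 [285, 175, 305, 205]
    5.4 31 [298, 139, 328, 139]
    -26.9 30 [285, 178, 300, 154]
    0.9 51 [283, 132, 333, 136]
    5.4 21 [317, 197, 336, 197]
    11.4 30 [352, 170, 354, 197]
    6.2 53 [284, 145, 286, 194]
    1.0 29 [287, 196, 314, 198]
    -5.2 38 [306, 205, 340, 211]
    34.7 24 [293, 224, 312, 214]
    5.4 19 [270, 184, 288, 184]
    29.3 29 [292, 162, 317, 151]
    -7.2 19 [311, 154, 329, 158]
yellow [303.1 266.8] [ 282  245   42   45 1493] [0.3225 0.191  0.075 ]
    33.8 54 [271, 250, 313, 229]
    5.4 109 [257, 293, 349, 293]
    32.4 48 [315, 214, 334, 249]
    34.2 38 [315, 230, 331, 257]
    32.2 50 [274, 233, 314, 214]
    26.1 48 [270, 247, 286, 282]
    35.5 44 [326, 228, 345, 259]
    35.1 38 [321, 241, 337, 267]
    33.8 49 [272, 249, 310, 230]
    31.4 30 [288, 225, 312, 214]
yellow 
[... 524 characters left out ...]
34, 152]
    -19.7 27 [225, 195, 234, 173]
    -16.7 32 [170, 172, 178, 144]
    26.1 21 [175, 165, 193, 158]
    -9.5 24 [166, 193, 169, 172]
    -12.6 21 [235, 177, 240, 158]
red [165.9 276.2] [148 262  41  32 749] [0.2967 0.3409 0.075 ]
    -42.6 63 [162, 292, 198, 260]
    5.4 56 [143, 324, 189, 324]
    -3.9 30 [142, 228, 169, 232]
    5.4 36 [113, 263, 144, 263]
    6.9 51 [151, 293, 194, 292]
    0.3 48 [160, 314, 200, 317]
    -43.1 69 [160, 292, 200, 257]
    -38.6 53 [136, 292, 163, 263]
    -6.4 36 [171, 232, 203, 238]
    5.4 25 [192, 293, 213, 293]
    -5.3 34 [155, 250, 185, 255]
    -20.0 35 [144, 292, 153, 268]
    -34.3 35 [191, 266, 208, 245]
    5.4 26 [167, 292, 189, 292]
```

Emit:
carry_out(
  deltas=[
    {"hand": 87,"dp": [0.005,-0.006,0.18],"spin": -0.006},
    {"hand": 87,"dp": [0.005,-0.006,0.36],"spin": -0.006},
    {"hand": 87,"dp": [0.005,-0.006,0.54],"spin": -0.006},
    {"hand": 87,"dp": [0.005,-0.006,0.66],"spin": -0.006},
    {"hand": 87,"dp": [0.005,-0.006,0.74],"spin": -0.006},
    {"hand": 87,"dp": [0.005,-0.006,0.778],"spin": -0.006},
    {"hand": 87,"dp": [0.005,-0.006,0.778],"spin": -0.006},
    {"hand": 30,"dp": [0.005,-0.006,0.778],"spin": -0.006},
    {"hand": 30,"dp": [0.005,-0.006,0.778],"spin": -0.006},
    {"hand": 30,"dp": [0.005,-0.006,0.778],"spin": -0.006},
    {"hand": 30,"dp": [0.005,-0.006,0.778],"spin": -0.006},
    {"hand": 30,"dp": [0.005,-0.006,0.778],"spin": -0.006},
    {"hand": 30,"dp": [0.005,-0.006,0.778],"spin": -0.006},
    {"hand": 30,"dp": [0.005,-0.006,0.778],"spin": -0.006},
    {"hand": 30,"dp": [0.005,-0.006,0.778],"spin": -0.006},
  ],
)

```text
time: 13.1
ee_pos: [0.4267, 0.1922, 0.0591]
eef_rot: [0.998, 0.058, 0.0, 0.0]
ft_force: [-0.5, 0.5, 1.4]
width: 0.0455
grip_force: 25.0
```

Emit:
carry_out(
  deltas=[
    {"hand": 30,"dp": [0,0,-0.08],"spin": 0},
    {"hand": 30,"dp": [0,0,-0.25],"spin": 0},
    {"hand": 30,"dp": [0,0,-0.42],"spin": 0.01},
    {"hand": 30,"dp": [0,0,-0.6],"spin": 0.02},
    {"hand": 30,"dp": [0,0,-0.72],"spin": 0.03},
    {"hand": 30,"dp": [0,0,-0.72],"spin": 0.044},
    {"hand": 30,"dp": [0,0,-0.72],"spin": 0.044},
  ],
)

```text
time: 13.8
ee_pos: [0.4268, 0.1921, 0.2394]
eef_rot: [1.0, -0.011, 0.0, 0.0]
ft_force: [-0.3, 0.5, -3.1]
width: 0.0455
grip_force: 25.0
```

Emit:
carry_out(
  deltas=[
    {"hand": 30,"dp": [0.05,0.12,0],"spin": 0},
    {"hand": 30,"dp": [0.12,0.28,0],"spin": 0},
    {"hand": 30,"dp": [0.19,0.44,0],"spin": 0},
    {"hand": 30,"dp": [0.26,0.6,0],"spin": 0},
    {"hand": 30,"dp": [0.33,0.76,0],"spin": 0},
    {"hand": 30,"dp": [0.39,0.9,0],"spin": 0},
  ],
)

```text
time: 14.4
ee_pos: [0.519, -0.0373, 0.2376]
eef_rot: [1.0, -0.011, -0.001, 0.0]
ft_force: [0.5, 0.0, -2.0]
width: 0.0451
grip_force: 25.0
```

Emit:
carry_out(
  deltas=[
    {"hand": 30,"dp": [0.06,0.14,0],"spin": 0},
    {"hand": 30,"dp": [0.12,0.28,0],"spin": 0},
    {"hand": 30,"dp": [0.16,0.38,0],"spin": 0},
    {"hand": 30,"dp": [0.19,0.44,0],"spin": 0},
    {"hand": 30,"dp": [0.19,0.452,0],"spin": 0},
    {"hand": 30,"dp": [0.19,0.452,0],"spin": 0},
    {"hand": 30,"dp": [0.19,0.452,0],"spin": 0},
    {"hand": 30,"dp": [0.19,0.452,0],"spin": 0},
  ],
)

```text
time: 15.2
ee_pos: [0.5643, -0.1473, 0.2393]
eef_rot: [1.0, -0.01, 0.0, -0.0]
ft_force: [0.8, 0.1, -2.7]
width: 0.0454
grip_force: 25.0
```

Run:
```python
from tray import *
C,im=dots(); cv2.imwrite('pics/w8.png',im[...,::-1])
for ce,s in blobs(im,'blue',300): print(ray(C,*ce,.09))
for ce,s in blobs(im,'yellow',1500): print(ray(C,*ce,.257))
```

```text
ee [ 0.5643 -0.1477  0.2393]
dot [254.2  73.9] 167 [ 0.6624 -0.0921  0.044 ] u-off pocket [ 0.661  -0.1521]
dot [255.   92.3] 151 [ 0.6454 -0.0916  0.044 ] u-off pocket [ 0.6441 -0.1516]
dot [256.  110.1] 147 [ 0.6284 -0.0913  0.044 ] u-off pocket [ 0.6271 -0.1513]
dot [258.5 163.9] 133 [ 0.574  -0.0901  0.044 ] u-off pocket [ 0.5726 -0.1501]
dot [259.2 179.5] 126 [ 0.5571 -0.0896  0.044 ] u-off pocket [ 0.5558 -0.1496]
yellow [314.7 260.4] [ 266  219   98   74 5886]
yellow [208.3 309.9] [202 282  19  57 357]
yellow [448.3 364.2] [422 353  48  23 359]
yellow [522.3 364.2] [487 353  68  23 433]
[ 0.57299523 -0.14862016  0.257     ]
```

Emit:
carry_out(
  deltas=[
    {"hand": 30,"dp": [0,0.003,0.15],"spin": 0},
    {"hand": 30,"dp": [0,0.003,0.3],"spin": 0},
    {"hand": 30,"dp": [0,0.003,0.42],"spin": 0},
    {"hand": 30,"dp": [0,0.003,0.48],"spin": 0},
    {"hand": 30,"dp": [0,0.003,0.5],"spin": 0},
    {"hand": 30,"dp": [0,0.003,0.53],"spin": 0},
    {"hand": 30,"dp": [0,0.003,0.56],"spin": 0},
    {"hand": 30,"dp": [0,0.003,0.59],"spin": 0},
    {"hand": 30,"dp": [0,0.003,0.62],"spin": 0},
    {"hand": 30,"dp": [0,0.003,0.65],"spin": 0},
    {"hand": 30,"dp": [0,0.003,0.664],"spin": 0},
    {"hand": 30,"dp": [0,0.003,0.668],"spin": 0},
    {"hand": 30,"dp": [0,0.003,0.668],"spin": 0},
  ],
)

```text
time: 16.55
ee_pos: [0.5644, -0.1496, 0.0732]
eef_rot: [1.0, -0.011, 0.0, 0.0]
ft_force: [-6.1, 1.1, 10.2]
width: 0.0455
grip_force: 25.0
```

Emit:
carry_out(
  deltas=[
    {"hand": 87,"dp": [0,0,0],"spin": 0},
    {"hand": 87,"dp": [0,0,0],"spin": 0},
    {"hand": 87,"dp": [0,0,0],"spin": 0},
    {"hand": 87,"dp": [0,0,0],"spin": 0},
    {"hand": 87,"dp": [0,0,0],"spin": 0},
    {"hand": 87,"dp": [0,0,-0.1],"spin": 0},
    {"hand": 87,"dp": [0,0,-0.3],"spin": 0},
    {"hand": 87,"dp": [0,0,-0.5],"spin": 0},
    {"hand": 87,"dp": [0,0,-0.7],"spin": 0},
    {"hand": 87,"dp": [0,0,-0.8],"spin": 0},
    {"hand": 87,"dp": [0,0,-0.8],"spin": 0},
    {"hand": 87,"dp": [0,0,-0.8],"spin": 0},
  ],
)

```text
time: 17.75
ee_pos: [0.5643, -0.1496, 0.272]
eef_rot: [1.0, -0.011, 0.0, 0.0]
ft_force: [-0.5, 0.2, -0.9]
width: 0.0867
grip_force: 0.0
```

Run:
```python
from tray import *
C,im=dots(); cv2.imwrite('pics/w9.png',im[...,::-1])
for c in('blue','yellow'):
  for ce,s in blobs(im,c,800): print(c,s,ray(C,*ce,.09))
```

```text
ee [ 0.5639 -0.1496  0.2709]
dot [256.8  75.2] 133 [ 0.6625 -0.092   0.044 ] u-off pocket [ 0.6612 -0.152 ]
dot [257.5  92. ] 126 [ 0.6456 -0.0915  0.044 ] u-off pocket [ 0.6442 -0.1515]
dot [258.4 108.4] 120 [ 0.6285 -0.0913  0.044 ] u-off pocket [ 0.6272 -0.1513]
dot [260.4 157.6] 90 [ 0.5746 -0.0896  0.044 ] u-off pocket [ 0.5732 -0.1496]
dot [261.1 172.6] 87 [ 0.5572 -0.0893  0.044 ] u-off pocket [ 0.5558 -0.1493]
dot [294.8 192.5] 69 [ 0.5324 -0.127   0.044 ] u-off pocket [ 0.5311 -0.187 ]
dot [263.6 230. ] 77 [ 0.486  -0.0873  0.044 ] u-off pocket [ 0.4846 -0.1473]
dot [298.9 287.9] 81 [ 0.4048 -0.1271  0.044 ] u-off pocket [ 0.4034 -0.1871]
dot [272.4 288.3] 29 [ 0.405  -0.0932  0.044 ] u-off pocket [ 0.4037 -0.1532]
blue [316.1 244.4] [ 296  222   41   45 1472]
yellow [314.6 175. ] [ 293  152   44   47 1622]
yellow [127.3 306.8] [116 280  31  59 422]
yellow [396.5 367.3] [365 359  64  17 390]
yellow [481.2 366.7] [449 358  66  18 369]
yellow [329.4 367.5] [288 360  84  16 422]
blue [ 296  222   41   45 1472] [ 0.4871292 -0.1507563  0.09     ]
yellow [ 293  152   44   47 1622] [ 0.56426851 -0.15082448  0.09      ]
```

Yellow is seated within about 1 mm, and blue still reads in place. Now the red jar (clear body).

Emit:
carry_out(
  deltas=[
    {"hand": 87,"dp": [-0.065,-0.18,0],"spin": 0},
    {"hand": 87,"dp": [-0.13,-0.36,0],"spin": 0},
    {"hand": 87,"dp": [-0.195,-0.54,0],"spin": 0},
    {"hand": 87,"dp": [-0.26,-0.72,0],"spin": 0},
    {"hand": 87,"dp": [-0.335,-0.92,0],"spin": 0},
  ],
)

```text
time: 18.3
ee_pos: [0.4851, 0.0801, 0.2704]
eef_rot: [1.0, -0.011, -0.001, 0.0]
ft_force: [1.1, 0.3, -0.5]
width: 0.0871
grip_force: 0.0
```

Emit:
carry_out(
  deltas=[
    {"hand": 87,"dp": [-0.065,-0.18,0],"spin": 0.01},
    {"hand": 87,"dp": [-0.13,-0.36,0],"spin": 0.03},
    {"hand": 87,"dp": [-0.195,-0.54,0],"spin": 0.05},
    {"hand": 87,"dp": [-0.26,-0.72,0],"spin": 0.076},
    {"hand": 87,"dp": [-0.335,-0.91,0.07],"spin": 0.076},
    {"hand": 87,"dp": [-0.335,-0.91,0.07],"spin": 0.076},
    {"hand": 87,"dp": [-0.335,-0.91,0.07],"spin": 0.076},
    {"hand": 87,"dp": [-0.335,-0.91,0.07],"spin": 0.076},
    {"hand": 87,"dp": [-0.335,-0.91,0.07],"spin": 0.076},
  ],
)

```text
time: 19.2
ee_pos: [0.4076, 0.3077, 0.2536]
eef_rot: [0.992, -0.13, -0.0, 0.001]
ft_force: [0.4, 0.3, -0.5]
width: 0.087
grip_force: 0.0
```

Run:
```python
from yaw import *
s=read_state(); print(s['ee_pos'],s['eef_rot'])
C=cam('wrist'); im=camera('wrist'); cv2.imwrite('pics/w10.png',im[...,::-1])
for ce,st in blobs(im,'red',300):
    p=ray(C,*ce,.075);print(ce.round(1),st[:5],p.round(4))
    if ce[1]<220:
        for x in yaw(C,im,ce[0],ce[1],36): print('   ',round(x[0],1),*x[1:])
```

```text
[0.40763871 0.30768048 0.25360168] [ 9.91538861e-01 -1.29807669e-01 -4.97646133e-04  6.39579060e-04]
[309.4 177.2] [ 287  154   45   47 1646] [0.4073 0.3118 0.075 ]
    -16.6 37 [284, 145, 320, 146]
    -15.0 61 [278, 140, 337, 140]
    -20.7 23 [328, 201, 349, 203]
    -16.6 34 [282, 149, 282, 181]
    -15.5 37 [336, 198, 337, 164]
    -15.0 24 [314, 141, 337, 141]
    -13.9 24 [335, 169, 335, 146]
[316.3 279. ] [ 296  262   41   32 1116] [0.2931 0.335  0.075 ]
```

Emit:
carry_out(
  deltas=[
    {"hand": 87,"dp": [-0.005,-0.013,0.18],"spin": 0},
    {"hand": 87,"dp": [-0.005,-0.013,0.36],"spin": 0},
    {"hand": 87,"dp": [-0.005,-0.013,0.54],"spin": 0},
    {"hand": 87,"dp": [-0.005,-0.013,0.66],"spin": 0},
    {"hand": 87,"dp": [-0.005,-0.013,0.74],"spin": 0},
    {"hand": 87,"dp": [-0.005,-0.013,0.778],"spin": 0},
    {"hand": 87,"dp": [-0.005,-0.013,0.778],"spin": 0},
    {"hand": 30,"dp": [-0.005,-0.013,0.778],"spin": 0},
    {"hand": 30,"dp": [-0.005,-0.013,0.778],"spin": 0},
    {"hand": 30,"dp": [-0.005,-0.013,0.778],"spin": 0},
    {"hand": 30,"dp": [-0.005,-0.013,0.778],"spin": 0},
    {"hand": 30,"dp": [-0.005,-0.013,0.778],"spin": 0},
    {"hand": 30,"dp": [-0.005,-0.013,0.778],"spin": 0},
    {"hand": 30,"dp": [-0.005,-0.013,0.778],"spin": 0},
    {"hand": 30,"dp": [-0.005,-0.013,0.778],"spin": 0},
  ],
)

```text
time: 20.75
ee_pos: [0.4076, 0.3119, 0.0602]
eef_rot: [0.992, -0.13, 0.0, -0.0]
ft_force: [0.9, 0.8, 1.1]
width: 0.0454
grip_force: 25.0
```

Emit:
carry_out(
  deltas=[
    {"hand": 30,"dp": [0,0,-0.08],"spin": 0},
    {"hand": 30,"dp": [0,0,-0.25],"spin": 0},
    {"hand": 30,"dp": [0,0,-0.42],"spin": -0.02},
    {"hand": 30,"dp": [0,0,-0.6],"spin": -0.045},
    {"hand": 30,"dp": [0,0,-0.72],"spin": -0.06},
    {"hand": 30,"dp": [0,0,-0.72],"spin": -0.076},
    {"hand": 30,"dp": [0,0,-0.72],"spin": -0.076},
    {"hand": 30,"dp": [0,0,-0.72],"spin": -0.076},
  ],
)

```text
time: 21.55
ee_pos: [0.407, 0.3111, 0.239]
eef_rot: [1.0, -0.012, -0.001, 0.001]
ft_force: [0.1, -1.1, -2.6]
width: 0.0455
grip_force: 25.0
```

Emit:
carry_out(
  deltas=[
    {"hand": 30,"dp": [0.06,0.11,0],"spin": 0},
    {"hand": 30,"dp": [0.15,0.27,0],"spin": 0},
    {"hand": 30,"dp": [0.24,0.43,0],"spin": 0},
    {"hand": 30,"dp": [0.33,0.6,0],"spin": 0},
    {"hand": 30,"dp": [0.42,0.76,0],"spin": 0},
    {"hand": 30,"dp": [0.5,0.91,0],"spin": 0},
  ],
)

```text
time: 22.15
ee_pos: [0.5277, 0.0791, 0.2389]
eef_rot: [1.0, -0.012, -0.001, 0.0]
ft_force: [1.0, -0.1, -1.2]
width: 0.0455
grip_force: 25.0
```

Emit:
carry_out(
  deltas=[
    {"hand": 30,"dp": [0.09,0.16,0],"spin": 0},
    {"hand": 30,"dp": [0.18,0.33,0],"spin": 0},
    {"hand": 30,"dp": [0.27,0.5,0],"spin": 0},
    {"hand": 30,"dp": [0.36,0.67,0],"spin": 0},
    {"hand": 30,"dp": [0.44,0.82,0],"spin": 0},
    {"hand": 30,"dp": [0.48,0.9,0],"spin": 0},
    {"hand": 30,"dp": [0.49,0.917,0],"spin": 0},
    {"hand": 30,"dp": [0.49,0.917,0],"spin": 0},
    {"hand": 30,"dp": [0.49,0.917,0],"spin": 0},
    {"hand": 30,"dp": [0.49,0.917,0],"spin": 0},
  ],
)

```text
time: 23.15
ee_pos: [0.6449, -0.1486, 0.24]
eef_rot: [1.0, -0.01, -0.0, -0.0]
ft_force: [0.1, -0.2, -1.8]
width: 0.0457
grip_force: 25.0
```

Run:
```python
from tray import *
C,im=dots(); print(read_state()['eef_rot'])
```

```text
ee [ 0.645  -0.1488  0.2402]
dot [258.8 156.2] 137 [ 0.6625 -0.092   0.044 ] u-off pocket [ 0.6612 -0.152 ]
dot [259.6 172.2] 131 [ 0.6455 -0.0917  0.044 ] u-off pocket [ 0.6441 -0.1517]
dot [260.3 187.7] 125 [ 0.6285 -0.0912  0.044 ] u-off pocket [ 0.6271 -0.1512]
dot [295.2 330.9] 48 [ 0.4448 -0.1216  0.044 ] u-off pocket [ 0.4435 -0.1816]
blue [318.6 334.3] [298 325  42  22 784]
red [314.7 261. ] [ 267  221   97   72 5742]
[ 9.99950549e-01 -9.93996803e-03  5.35781510e-05 -3.07217505e-04]
```

Emit:
carry_out(
  deltas=[
    {"hand": 30,"dp": [-0.003,0.006,0.15],"spin": 0},
    {"hand": 30,"dp": [-0.003,0.006,0.3],"spin": 0},
    {"hand": 30,"dp": [-0.003,0.006,0.42],"spin": 0},
    {"hand": 30,"dp": [-0.003,0.006,0.48],"spin": 0},
    {"hand": 30,"dp": [-0.003,0.006,0.5],"spin": 0},
    {"hand": 30,"dp": [-0.003,0.006,0.53],"spin": 0},
    {"hand": 30,"dp": [-0.003,0.006,0.56],"spin": 0},
    {"hand": 30,"dp": [-0.003,0.006,0.59],"spin": 0},
    {"hand": 30,"dp": [-0.003,0.006,0.62],"spin": 0},
    {"hand": 30,"dp": [-0.003,0.006,0.65],"spin": 0},
    {"hand": 30,"dp": [-0.003,0.006,0.66],"spin": 0},
    {"hand": 30,"dp": [-0.003,0.006,0.664],"spin": 0},
    {"hand": 30,"dp": [-0.003,0.006,0.664],"spin": 0},
  ],
)

```text
time: 24.5
ee_pos: [0.6445, -0.1519, 0.0744]
eef_rot: [1.0, -0.011, 0.0, 0.0]
ft_force: [-0.9, 0.6, -1.6]
width: 0.0452
grip_force: 25.0
```

Emit:
carry_out(
  deltas=[
    {"hand": 30,"dp": [0,0,0.003],"spin": 0},
    {"hand": 87,"dp": [0,0,0.003],"spin": 0},
    {"hand": 87,"dp": [0,0,0.003],"spin": 0},
    {"hand": 87,"dp": [0,0,0.003],"spin": 0},
    {"hand": 87,"dp": [0,0,0.003],"spin": 0},
    {"hand": 87,"dp": [0,0,0.003],"spin": 0},
    {"hand": 87,"dp": [0,0,-0.1],"spin": 0},
    {"hand": 87,"dp": [0,0,-0.3],"spin": 0},
    {"hand": 87,"dp": [0,0,-0.5],"spin": 0},
    {"hand": 87,"dp": [0,0,-0.7],"spin": 0},
    {"hand": 87,"dp": [0,0,-0.8],"spin": 0},
    {"hand": 87,"dp": [0,0,-0.8],"spin": 0},
    {"hand": 87,"dp": [0,0,-0.8],"spin": 0},
  ],
)

```text
time: 25.8
ee_pos: [0.6443, -0.1519, 0.274]
eef_rot: [1.0, -0.011, 0.0, 0.0]
ft_force: [0.4, 0.1, -0.4]
width: 0.0867
grip_force: 0.0
```

Run:
```python
from tray import *
C,im=dots()
for c in('blue','yellow','red'):
  for ce,s in blobs(im,c,700): print(c,s,ray(C,*ce,.09))
cv2.imwrite('pics/w11.png',im[...,::-1])
```

```text
ee [ 0.6439 -0.1517  0.2728]
dot [240.2 116.8] 104 [ 0.7    -0.0724  0.044 ] u-off pocket [ 0.6986 -0.1324]
dot [260.2 150. ] 100 [ 0.6629 -0.0919  0.044 ] u-off pocket [ 0.6615 -0.1519]
dot [260.8 164.8] 80 [ 0.6459 -0.0914  0.044 ] u-off pocket [ 0.6445 -0.1514]
dot [261.4 179.5] 88 [ 0.6285 -0.0908  0.044 ] u-off pocket [ 0.6272 -0.1508]
dot [263.5 222.7] 78 [ 0.5747 -0.0897  0.044 ] u-off pocket [ 0.5733 -0.1497]
dot [264.  235.9] 71 [ 0.5573 -0.0891  0.044 ] u-off pocket [ 0.556  -0.1491]
dot [293.1 257.1] 42 [ 0.5277 -0.1236  0.044 ] u-off pocket [ 0.5263 -0.1836]
dot [266.4 286.7] 65 [ 0.4863 -0.0875  0.044 ] u-off pocket [ 0.485  -0.1475]
dot [273.9 334.8] 21 [ 0.412  -0.0929  0.044 ] u-off pocket [ 0.4107 -0.1529]
dot [300.  333.5] 68 [ 0.4133 -0.1281  0.044 ] u-off pocket [ 0.4119 -0.1881]
dot [262.8 339. ] 21 [ 0.4054 -0.0774  0.044 ] u-off pocket [ 0.404  -0.1374]
yellow [314.2 244.5] [ 294  222   41   45 1476]
yellow [504.2 318.2] [489 291  25  48 316]
yellow [580.1 362.5] [543 352  73  24 485]
yellow [438.3 368. ] [402 359  76  17 388]
red [313.8 174.7] [ 292  152   44   46 1590]
yellow [ 294  222   41   45 1476] [ 0.5660291  -0.15086909  0.09      ]
red [ 292  152   44   46 1590] [ 0.64415727 -0.15217722  0.09      ]
```

Red is seated and let go, and yellow still reads in place. Next I'll close the fingers and go to the +y side of the handle.

Emit:
carry_out(
  deltas=[
    {"hand": 0,"dp": [-0.08,-0.15,0],"spin": 0},
    {"hand": 0,"dp": [-0.16,-0.3,0],"spin": 0},
    {"hand": 0,"dp": [-0.24,-0.46,0],"spin": 0},
    {"hand": 0,"dp": [-0.324,-0.62,0],"spin": 0},
    {"hand": 0,"dp": [-0.324,-0.62,0],"spin": 0},
    {"hand": 0,"dp": [-0.324,-0.62,0],"spin": 0},
    {"hand": 0,"dp": [-0.324,-0.62,0.2],"spin": 0},
    {"hand": 0,"dp": [-0.324,-0.62,0.4],"spin": 0},
    {"hand": 0,"dp": [-0.324,-0.62,0.6],"spin": 0},
    {"hand": 0,"dp": [-0.324,-0.62,0.75],"spin": 0},
    {"hand": 0,"dp": [-0.324,-0.62,0.796],"spin": 0},
    {"hand": 0,"dp": [-0.324,-0.62,0.796],"spin": 0},
    {"hand": 0,"dp": [-0.324,-0.62,0.796],"spin": 0},
  ],
)

```text
time: 27.15
ee_pos: [0.5679, 0.0042, 0.0767]
eef_rot: [1.0, -0.011, 0.001, 0.0]
ft_force: [-0.2, -0.0, 0.2]
width: 0.0012
grip_force: 0.0
```

Emit:
carry_out(
  deltas=[
    {"hand": 0,"dp": [0,0.04,0],"spin": 0},
    {"hand": 0,"dp": [0,0.08,0],"spin": 0},
    {"hand": 0,"dp": [0,0.1,0],"spin": 0},
    {"hand": 0,"dp": [0,0.12,0],"spin": 0},
    {"hand": 0,"dp": [0,0.14,0],"spin": 0},
    {"hand": 0,"dp": [0,0.16,0],"spin": 0},
    {"hand": 0,"dp": [0,0.18,0],"spin": 0},
    {"hand": 0,"dp": [0,0.2,0],"spin": 0},
  ],
)

```text
time: 27.95
ee_pos: [0.5657, -0.0451, 0.0753]
eef_rot: [1.0, -0.011, 0.0, -0.0]
ft_force: [0.1, 2.8, 2.6]
width: 0.0006
grip_force: 1.7
```

Emit:
carry_out(
  deltas=[
    {"hand": 0,"dp": [0,0.03,0],"spin": 0},
    {"hand": 0,"dp": [0,0.06,0],"spin": 0},
    {"hand": 0,"dp": [0,0.1,0],"spin": 0},
    {"hand": 0,"dp": [0,0.14,0],"spin": 0},
    {"hand": 0,"dp": [0,0.18,0],"spin": 0},
    {"hand": 0,"dp": [0,0.22,0],"spin": 0},
    {"hand": 0,"dp": [0,0.26,0],"spin": 0},
    {"hand": 0,"dp": [0,0.3,0],"spin": 0},
    {"hand": 0,"dp": [0,0.34,0],"spin": 0},
    {"hand": 0,"dp": [0,0.38,0],"spin": 0},
    {"hand": 0,"dp": [0,0.41,0],"spin": 0},
    {"hand": 0,"dp": [0,0.44,0],"spin": 0},
    {"hand": 0,"dp": [0,0.46,0],"spin": 0},
    {"hand": 0,"dp": [0,0.47,0],"spin": 0},
    {"hand": 0,"dp": [0,0.48,0],"spin": 0},
  ],
)

```text
time: 29.45
ee_pos: [0.5628, -0.1648, 0.0749]
eef_rot: [1.0, -0.011, -0.0, -0.0]
ft_force: [1.7, 9.7, 4.0]
width: 0.0007
grip_force: 5.8
```

Run:
```python
from tray import *
for n in('side','scene'):
    im=camera(n); cv2.imwrite(f'pics/{n}12.png',im[...,::-1])
a=cv2.imread('pics/side12.png')[80:240,260:440]; b=cv2.imread('pics/scene12.png')[130:290,110:290]
cv2.imwrite('pics/c12.png',np.hstack([cv2.resize(x,None,fx=2.2,fy=2.2,interpolation=2) for x in(a,b)]))
```

```text
(no output)
```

View pics/c12.png

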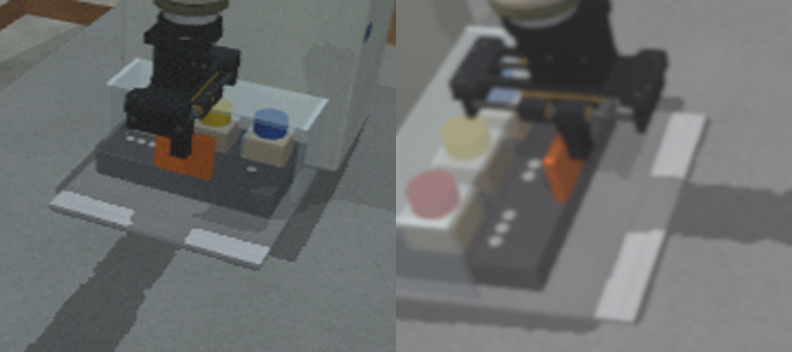

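The tray is nearly in, with the jars upright under the hood. I'll finish in small steps and watch the force.

Emit:
carry_out(
  deltas=[
    {"hand": 0,"dp": [0,0.01,0],"spin": 0},
    {"hand": 0,"dp": [0,0.02,0],"spin": 0},
    {"hand": 0,"dp": [0,0.03,0],"spin": 0},
    {"hand": 0,"dp": [0,0.04,0],"spin": 0},
    {"hand": 0,"dp": [0,0.04,0],"spin": 0},
  ],
)

```text
time: 30.05
ee_pos: [0.5628, -0.1649, 0.0748]
eef_rot: [1.0, -0.007, -0.002, -0.006]
ft_force: [-7.1, 32.9, 13.9]
width: 0.0002
grip_force: 17.3
```

Emit:
carry_out(
  deltas=[
    {"hand": 0,"dp": [0,0.01,0],"spin": 0},
    {"hand": 0,"dp": [0,0.02,0],"spin": 0},
    {"hand": 0,"dp": [0,0.02,0],"spin": 0},
  ],
)

```text
time: 30.35
ee_pos: [0.5628, -0.1651, 0.0748]
eef_rot: [1.0, -0.005, -0.003, -0.009]
ft_force: [-10.9, 46.8, 20.1]
width: 0.0005
grip_force: 25.1
```

It's against a hard stop. I'll back off, lift and measure how far the dots moved (it should be 150 mm).

Emit:
carry_out(
  deltas=[
    {"hand": 0,"dp": [0,-0.06,0],"spin": 0},
    {"hand": 0,"dp": [0,-0.2,0],"spin": 0},
    {"hand": 0,"dp": [0,-0.4,0],"spin": 0},
    {"hand": 0,"dp": [0,-0.5,-0.2],"spin": 0},
    {"hand": 0,"dp": [0,-0.5,-0.4],"spin": 0},
    {"hand": 0,"dp": [0,-0.5,-0.6],"spin": 0},
    {"hand": 0,"dp": [0,-0.5,-0.8],"spin": 0},
    {"hand": 0,"dp": [0,-0.5,-0.8],"spin": 0},
    {"hand": 0,"dp": [0,-0.5,-0.8],"spin": 0},
  ],
)

```text
time: 31.25
ee_pos: [0.5658, -0.0558, 0.2762]
eef_rot: [1.0, -0.011, 0.001, 0.0]
ft_force: [-0.7, -0.2, -0.9]
width: 0.0005
grip_force: 0.0
```

Run:
```python
from m import *
C=cam('wrist'); im=camera('wrist'); cv2.imwrite('pics/w13.png',im[...,::-1]); print(read_state()['ee_pos'])
g=cv2.inRange(im,(165,165,165),(255,255,255)); k,_,st,ce=cv2.connectedComponentsWithStats(g)
for i in range(1,k):
    p=ray(C,*ce[i],.044)
    if 20<st[i][4]<400 and -.3<p[1]<-.15: print('dot',ce[i].round(1),st[i][4],p.round(4))
for c in('blue','yellow','red','orange'):
  for ce,s in blobs(im,c,400,80): 
    if ce[1]<330: print(c,s,ray(C,*ce,.09))
```

```text
[ 0.56505098 -0.05567822  0.27433323]
dot [504.2   4.3] 72 [ 0.7264 -0.2523  0.044 ]
dot [513.6   7.1] 25 [ 0.7237 -0.2622  0.044 ]
dot [472.2  75.1] 103 [ 0.6596 -0.2277  0.044 ]
dot [470.1  91.8] 102 [ 0.6425 -0.2274  0.044 ]
dot [468.1 107.9] 98 [ 0.6256 -0.2271  0.044 ]
dot [461.7 156.9] 87 [ 0.5712 -0.2258  0.044 ]
dot [459.9 171.5] 83 [ 0.5542 -0.2254  0.044 ]
dot [452.5 228.7] 72 [ 0.4825 -0.2238  0.044 ]
blue [ 506  226   42   38 1181] [ 0.48058138 -0.2876582   0.09      ]
orange [ 414  129   35   85 2208] [ 0.56830857 -0.17623788  0.09      ]
```

View pics/w13.png

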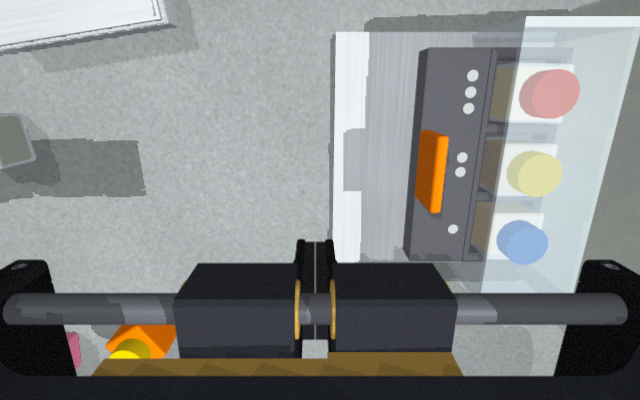

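The dots show only about 136 mm of travel. Either the tray started 136 mm out or it's blocked. I'll check against the hood's front top edge, which should be 50 mm from the pocket row when shut.

Run:
```python
from m import *; import pickle
C1=pickle.load(open('w1.pkl','rb')); C3=cam('wrist')
for n,C,rows,lo,hi in(('w1',C1,(60,100,140,180,220),355,395),('w13',C3,(40,60,120,150,210,280),470,545)):
    im=cv2.imread(f'pics/{n}.png'); g=cv2.GaussianBlur(cv2.cvtColor(im,cv2.COLOR_BGR2GRAY),(1,5),0).astype(int)
    for r in rows:
        d=np.diff(g[r-2:r+3,lo:hi].mean(0)); k=np.argsort(-abs(d))[:3]
        print(n,r,[(int(lo+i+1),int(d[i]),ray(C,lo+i+.5,r,.112)[:2].round(4).tolist()) for i in k])
```

```text
w1 60 [(381, 46, [0.6727, -0.2378]), (382, 16, [0.6727, -0.2391]), (379, -6, [0.6727, -0.2353])]
w1 100 [(378, 37, [0.6241, -0.2366]), (379, 19, [0.624, -0.2379]), (394, -8, [0.624, -0.2575])]
w1 140 [(375, 29, [0.572, -0.2353]), (376, 25, [0.572, -0.2366]), (390, -9, [0.572, -0.2556])]
w1 180 [(372, 27, [0.5162, -0.2339]), (373, 26, [0.5162, -0.2353]), (386, -8, [0.5161, -0.2535])]
w1 220 [(370, 25, [0.4561, -0.2338]), (369, 24, [0.4561, -0.2324]), (371, 3, [0.4561, -0.2353])]
w13 40 [(522, 40, [0.6839, -0.2362]), (523, 23, [0.6839, -0.237]), (473, -10, [0.6848, -0.1944])]
w13 60 [(519, 58, [0.668, -0.2361]), (491, 18, [0.6686, -0.2118]), (490, -17, [0.6686, -0.211])]
w13 120 [(509, 51, [0.6171, -0.235]), (481, -21, [0.6177, -0.2094]), (508, 17, [0.6171, -0.234])]
w13 150 [(504, 56, [0.5896, -0.2343]), (505, 22, [0.5896, -0.2353]), (501, 21, [0.5897, -0.2315])]
w13 210 [(494, 39, [0.53, -0.233]), (495, 23, [0.53, -0.234]), (474, -11, [0.5305, -0.2132])]
w13 280 [(483, 39, [0.4515, -0.2319]), (482, 17, [0.4515, -0.2309]), (484, 6, [0.4514, -0.233])]
```

The hood edge is at y = −0.235 and the pocket row at −0.2856. They are 50.6 mm apart against the 50 mm that means shut, so the tray is home and had started about 136 mm out. The robot is clear, so I'll hand in.

```bash
python3 -c "
from bench import *
print(close_job())"
```

```text
the job is handed in; nothing more can be done
None
```

I handed the job in at about 31 s of the 72 s: the blue, yellow and red jars are in the one-, two- and three-dot pockets and the tray measures home to about 1 mm, though the last push reached about 47 N at the wrist against the stop, and no verdict came back.

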